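# Hang up the carrier and send the jar through the flap

## Robot

A 6-joint arm with a two-finger parallel gripper is mounted at the origin on the work surface. World frame = base frame: x ahead of the robot, y to its left, z up, the work surface at z = 0. Lengths are in m, angles in degrees, forces in N, time in s.
With the tool pointing down it reaches from about 0.35 to 0.975 m from the base axis. Payload 4.9 kg.
Tool frame: the origin (TCP) lies between the finger pads; the fingertips stand ctrl.tip_reach ahead of it and the grasp point (between the pads) lies 8 mm behind it (ctrl.tip_reach is the distance from the TCP to the fingertips, in m); z points along the fingers, y is the line along which they close (so a half turn about z gives the same grasp; the last joint's range is limited). The gripper opens to 85 mm and grips with 20 to 120 N. Pads are 22 mm wide; open, the fingers measure 114 mm over their backs; the gripper's body (76 mm by 85 mm) begins 54 mm behind the grasp point. The pads swing forward as they close: fully open they stand 13 mm farther back than shut.
Start: joints at [68.583, 3.019, 92.412, -0, 84.569, -6.818], TCP at [0.158, 0.605, 0.242] pointing down, gripper open.
Joint ranges: [-172.51, 172.51], [-57.92, 126.97], [3.15, 148.05], [-58.71, 238.71], [5.1, 150.11], [-179.66, 179.66]. Speed limits (degrees/s): [147.25, 147.25, 180, 180, 180, 180].

## Interface

Orientations are given as a 3x3 rotation matrix whose columns are the frame's x, y, z axes.
In Python, from workcell import ctrl gives the robot as it stands. The module is installed in compiled form; this text tells all that it offers.
- The arm moves only by the tool jog_arm, never from a script. Its arguments are lists of equal length, an entry for each row: "rotation": the turn, a rotation vector about the tool's x, y, z in rad, a list of three; "xyz": the shift along the tool's x, y, z in m, a list of three; "grip": the opening, from 0 (shut) to 1 (fully open). A call has 1 to 20 rows; each row is the pose to reach, as a shift and turn from the pose commanded when the call began, along the tool's axes at that moment; what a row does not reach only later rows make up. A row lasts 1/12 s, in which the tool goes at most 41.7 mm and 7.16 degrees, less where a joint would pass 70% of its speed; a pose out of reach is approached as far as the arm can. A call with a gripper value outside its range is refused whole. The fingers move at their own pace and stop on an object; "newtons" is the grip in N (left out, the last holds). Time passes only in rows, so rows that repeat a pose let the fingers close. It gives the time, the measured TCP pose, the force, the opening and the grip force at its end, in the units of the state.
- ctrl.state(): the state, without advancing time (a new reading comes with each control period).
- ctrl.get_image(name): name is "scene" or "top" or "wrist"; returns a dict with "color" (384x512x3 uint8, red, green, blue), "fovy" (degrees; the focal length in pixels is half the picture's height over the tangent of half this angle, whatever the lens; pixels are square), "cx", "cy" (the principal point, pixels), "origin" and "orientation" of the camera in the world; the wrist camera has in their place "tool_from_camera" (4x4, takes a point from camera to tool coordinates, whose origin is the TCP and whose axes are the flange's). Camera axes: x right, y up, looking along -z (the intrinsics and any distortion apply to the point x, -y, -z); pixel columns grow to the right and rows downward; lengths in m; the calibration is good to about 2 mm. The wrist camera is an equidistant fisheye: a pixel r from the principal point sees the ray r / f radians off the axis. A picture is of the moment at which its call begins: read the wrist's pose just before it. There is no depth.
- ctrl.finish_job(): hands the job in; it is judged then, once.
The state is a dict: "time_s": time; "joint_pos": joint angles; "joint_velocities": joint speeds; "effort": joint torques, N m; "ee_pos": TCP position; "ee_rot": TCP orientation; "contact_force": force on the tool from outside, world axes, zero at the start; "moment": the same for the moment, N m; "width": finger opening in m; "finger_force": force on a finger pad.
Only numpy, scipy, OpenCV 4.12 (cv2) and the standard library are available. Lean on these libraries where they do the work, as an engineer would, in place of code of your own. Each camera call takes 0.05 s, during which the arm holds its last target. There are 200 camera calls.

## Task

Clear this clean bench: swing the folded hook out until it stands square to its steel panel, and hang the small steel basket, which stands in the way between the squat jar and the return bay, on the hook by its arched handle. Then slide the squat jar along the bench, without lifting it or tipping it over, through the sprung double flap into the bay, far enough that both leaves close fully behind it. Let go of everything and leave the other things on the bench where they stand.

Things in the scene. Friction and masses are not known exactly. Their poses are not given: they have to be found in the camera images.
- hook (a joint): Folding hook on the steel panel, rad: 0 = folded flat along the panel, 1.57 = square out from it (end stop). Turns about a vertical axis and stays where it is left; stiff hinge, about 1 N at the tip. Level arm 10 mm wide, 8 mm high, 110 mm long from the hinge axis, its top 201 mm above the bench. Starts folded or up to 0.25 rad open.
- rack: Fixed upright steel panel carrying the hook, 188 mm high, 8 mm thick. Origin on the bench below the hook's hinge axis. Own x runs along the panel (from -155 to +65 mm); its face looks to own +y and lies 9 mm to -y of the origin; its foot, 10 mm high, reaches 109 mm to -y. The folded hook points to own -x and swings out to point to own +y.
- hook_hinge (a point): Point on the hook's hinge axis at the height of the top of the hook's arm; axes as rack.
- hook_seat (a point): Middle of the top of the hook's arm, 60 mm from the hinge axis, where the basket's handle should rest. Axes turn with the hook: own -x points from the hinge to the tip, z up.
- hook_tip (a point): Centre of the top of the upright lip at the hook's end, 105 mm from the hinge axis, 223 mm above the bench. The lip is 10 x 10 mm and stands 22 mm above the arm's top. The panel's top edge is lower (188 mm), so the lip can be pushed outward from behind, over the panel.
- basket: Small open steel basket, 90 mm (own x) by 60 mm (own y), 45 mm high, about 250 g, with a stiff arched handle of 8 mm round bar in its own x-z plane, legs 86 mm apart, peak in the middle. Clear opening under the peak from 45 to 125 mm high. On the peak an upright black grip tab, 28 mm (x) by 12 mm (y), from 130 to 178 mm high. Origin at the centre of the underside.
- bail (a point): Underside of the peak of the basket's arched handle, 125 mm above the basket's underside, on its centre line; axes as the basket.
- tab (a point): Point inside the basket's grip tab where to grip it, 162 mm above the basket's underside (16 mm below the tab's top).
- jar: The squat closed glass jar with white lid, diameter 60 mm, height 80 mm, about 220 g, origin at the centre of its underside. It stands on the far side of the basket from the bay.
- port: Return bay: fixed open-topped steel lane, 120 mm wide inside, walls 60 mm high, 6 mm thick; its floor is the bench. Origin on the bench at the middle of the gate (plane of the shut flap). The jar goes in along own +y; walls run from 35 mm before the gate to 180 mm beyond it, where a back wall closes the bay. Own x is across the lane.
- flap_a (a joint): Left-hand leaf (seen by the jar going in) of the sprung double flap across the lane, rad: 0 = shut, up to 1.5 = swung inward. Vertical hinge 57 mm to own -x of the bay's origin; leaf 56 mm wide, 55 mm high, 4 mm thick; opens to the bay's +y only. About 0.2 N at its free edge starts it, 0.9 N holds it wide open; it swings shut by itself once nothing is within its 56 mm sweep.
- flap_b (a joint): The other leaf, the mirror image: hinge 57 mm to own +x of the bay's origin, same values and behaviour. Shut, the two leaves meet in the middle of the lane.
- tall_jar: Bystander: tall closed glass jar, diameter 72 mm, 130 mm high; origin at its underside.
- lamp: Bystander: squat glass spirit lamp, unlit, steel cap, diameter 90 mm, 102 mm high; origin at its underside.
- dish: Bystander: flat round culture dish, diameter 94 mm, 16 mm high; origin at its underside.
- jar_lid: Bystander: loose white jar lid, diameter 66 mm, 13 mm high; origin at its underside.
- spatula: Bystander: steel spatula lying flat, 170 mm long along its own x.

How it is judged (in metres and radians):
On the way, in this order (a step that is already met when the one before it is completed fails the run):
1. the hook is swung out, square to its panel (value of joint hook above 1.35 rad), for 0.2 s.
2. the basket hangs by its handle on the swung-out hook, let go (value of joint hook above 1.35 rad and x of bail in the frame of hook_seat between -0.042 and 0.042 m and y of bail in the frame of hook_seat between -0.02 and 0.02 m and z of bail in the frame of hook_seat between -0.005 and 0.012 m and angle between basket's own z axis and vertical below 0.3 rad and contact force between the fingers and basket below 0.1 N), for 0.4 s.
3. the jar, on the bench, pushes both leaves of the flap open (value of joint each of flap_a, flap_b above 0.4 rad and y of jar in the frame of port between -0.04 and 0.08 m and x of jar in the frame of port between -0.06 and 0.06 m), for 0.05 s.
At the end, for the whole second after the job is handed in: Hook at 1.35 rad or more; basket hanging still and upright, handle peak on the arm within 42 mm of the seat along it, 20 mm across, -5 to +12 mm in height; jar upright, at rest on the bench in the bay, centre 30 to 170 mm past the gate; both leaves shut (under 0.12 rad) (value of joint hook above 1.35 rad and x of bail in the frame of hook_seat between -0.042 and 0.042 m and y of bail in the frame of hook_seat between -0.02 and 0.02 m and z of bail in the frame of hook_seat between -0.005 and 0.012 m and angle between basket's own z axis and vertical below 0.3 rad and linear speed of basket below 0.08 m/s and value of joint each of flap_a, flap_b below 0.12 rad and y of jar in the frame of port between 0.03 and 0.17 m and x of jar in the frame of port between -0.06 and 0.06 m and height (world z) of jar below 0.01 m and angle between jar's own z axis and vertical below 0.15 rad and linear speed of jar below 0.03 m/s); the robot touches nothing.
It fails at once if the jar is lifted off the bench (height (world z) of jar above 0.02 m).
It fails at once if the jar is tipped over (angle between jar's own z axis and vertical above 0.5 rad).
It fails at once if another thing on the bench is pushed away (distance of any of tall_jar, lamp, dish, jar_lid, spatula from where it was at the start of the episode above 0.04 m).
It also fails if it takes over 72 s, if anything falls off the work surface, if the arm or the gripper's body presses on something with over 40 N, if the wrist force passes 120 N, or if a joint passes its speed limit or range.

## Working session

There is one attempt and no reset: what is moved stays moved. The work goes in short steps, Python scripts to look and compute and a tool call to move; the robot and the scene stay as the last step left them, time stands still between calls to the robot, and variables do not carry over. Pictures are saved under pics/ and viewed, at most 10 in all, crops included, and the job is handed in when it is done.

Besides the shell and the picture viewer there is one more tool, called after "Emit:" by a JSON object that holds its "method" and its "body". jog_arm: Moves the arm, as the interface text tells. Its arguments: {"type":"object","properties":{"rotation":{"type":"array"},"xyz":{"type":"array"},"grip":{"type":"array"},"newtons":{"type":"number"}},"required":["rotation","xyz","grip"]}

```bash
mkdir -p pics; cat > h.py <<'E'
import numpy as np,cv2
from workcell import ctrl
def snap(n,f):
    s=ctrl.state(); im=ctrl.get_image(n); cv2.imwrite('pics/'+f,cv2.cvtColor(im['color'],cv2.COLOR_RGB2BGR))
    d={k:v for k,v in im.items() if k!='color'}
    import pickle; pickle.dump((d,s),open('pics/'+f+'.pkl','wb')); return im,s
def load(f):
    import pickle; return pickle.load(open('pics/'+f+'.pkl','rb'))
def ray(f,u,v):
    d,s=load(f); F=192/np.tan(np.radians(d['fovy'])/2)
    x,y=(u-d['cx']),(v-d['cy'])
    if 'origin' in d:
        R=np.array(d['orientation']); o=np.array(d['origin']); r=R@np.array([x/F,-y/F,-1])
    else:
        rr=np.hypot(x,y); th=rr/F; c=np.array([np.sin(th)*x/rr,-np.sin(th)*y/rr,-np.cos(th)])
        T=np.array(d['tool_from_camera']); R=np.array(s['ee_rot']); o=R@T[:3,3]+np.array(s['ee_pos']); r=R@T[:3,:3]@c
    return o,r
def at(f,u,v,z):
    o,r=ray(f,u,v); return o+r*(z-o[2])/r[2]
def proj(f,p):
    d,s=load(f); F=192/np.tan(np.radians(d['fovy'])/2)
    c=np.array(d['orientation']).T@(np.array(p)-np.array(d['origin'])); return d['cx']-F*c[0]/c[2],d['cy']+F*c[1]/c[2]
E
python3 - <<'E'
from h import *
a,s=snap('scene','s0.png');b,_=snap('top','t0.png')
for f in ('s0.png','t0.png'): print(load(f)[0])
print(s,ctrl.tip_reach)
A=cv2.imread('pics/s0.png');B=cv2.imread('pics/t0.png')
cv2.imwrite('pics/s0b.png',cv2.resize(A,(800,600),interpolation=cv2.INTER_CUBIC))
cv2.imwrite('pics/t0b.png',cv2.resize(B,(800,600),interpolation=cv2.INTER_CUBIC))
E
```

```text
{'fovy': 45.37769719114653, 'cx': 257.5383975182946, 'cy': 200.09177358494884, 'origin': array([ 1.20955075, -0.32027832,  1.17581707]), 'orientation': array([[ 0.45636903, -0.73960026,  0.49469057],
       [ 0.88977682,  0.38242514, -0.24909481],
       [-0.00495152,  0.55384336,  0.83260616]])}
{'fovy': 51.49039920367885, 'cx': 256.0111124865472, 'cy': 198.9758377100047, 'origin': array([ 0.48793474, -0.01580705,  1.32302485]), 'orientation': array([[ 0.02993519,  0.99370737, -0.10793311],
       [-0.99951313,  0.02880864, -0.01198203],
       [-0.00879722,  0.10823925,  0.99408595]])}
{'time_s': 0.0, 'joint_pos': array([ 6.85834324e+01,  3.05765351e+00,  9.24911949e+01, -1.33236163e-03,
        8.45688250e+01, -6.81680087e+00]), 'joint_velocities': array([ 0.00191423, -0.03468076,  0.10119045, -0.03061128, -0.05615993,
        0.04654546]), 'effort': array([ 1.46993556e-03, -3.93685162e+01, -3.70172954e+01, -7.29722296e-05,
        7.12074587e-03,  2.09913895e-05]), 'ee_pos': array([0.15731304, 0.60426351, 0.24106808]), 'ee_rot': array([[-9.67710677e-01,  2.52062521e-01, -7.28380725e-04],
       [ 2.52063477e-01,  9.67708797e-01, -1.92042621e-03],
       [ 2.20792963e-04, -2.04201513e-03, -9.99997891e-01]]), 'contact_force': array([-0.28651889,  0.93781086,  0.75374058]), 'moment': array([-0.0121652 , -0.01940985,  0.01837702]), 'finger_force': 0.0, 'width': 0.08543786765444353} 0.011
```

View pics/s0b.png

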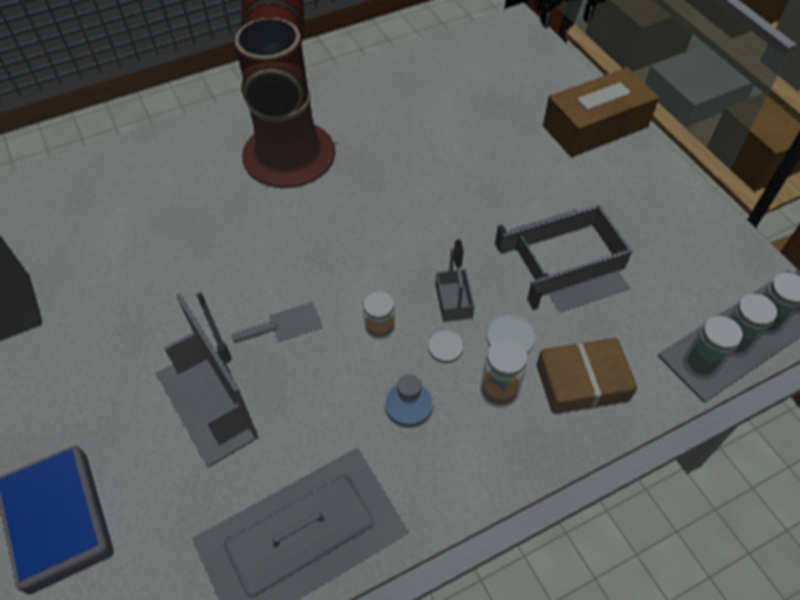

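View pics/t0b.png

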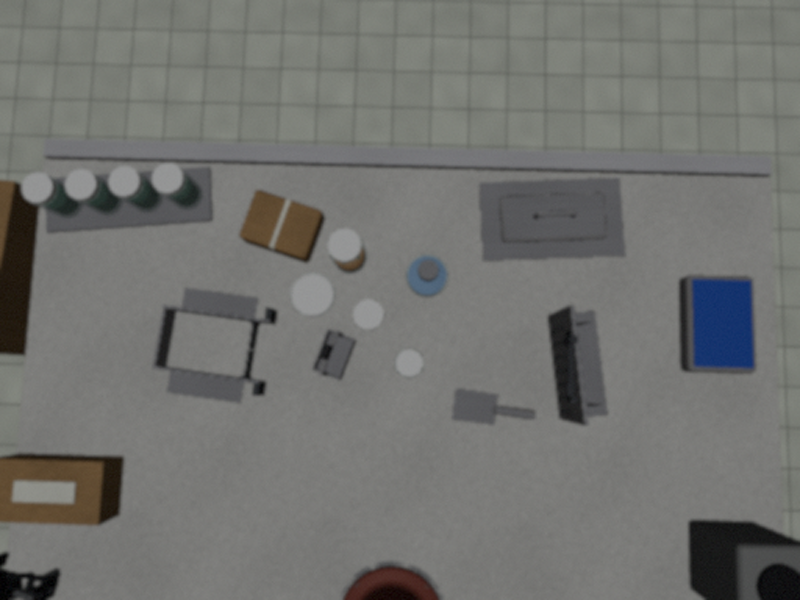

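```bash
python3 - <<'E'
from h import *
A=cv2.imread('pics/s0.png');B=cv2.imread('pics/t0.png')
def c(I,x,y,w,h,k): return cv2.convertScaleAbs(cv2.resize(I[y:y+h,x:x+w],None,fx=k,fy=k,interpolation=cv2.INTER_CUBIC),alpha=1.8)
# left col: rack ; right: port+basket
t1=c(B,335,185,80,100,4) ; s1=c(A,98,180,80,120,4) 
t2=c(B,95,180,180,100,4); 
s2=c(A,220,125,190,110,4)
cv2.imwrite('pics/c1.png',np.hstack([cv2.copyMakeBorder(t1,0,80,0,0,0),s1]))
M=np.zeros((600,800,3),np.uint8)
a=cv2.resize(t2,(720,400))[:, :]; 
t2=c(B,95,180,180,80,4); cv2.imwrite('pics/c2.png',t2)
cv2.imwrite('pics/c3.png',s2)
E
```

```text
(no output)
```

View pics/c1.png

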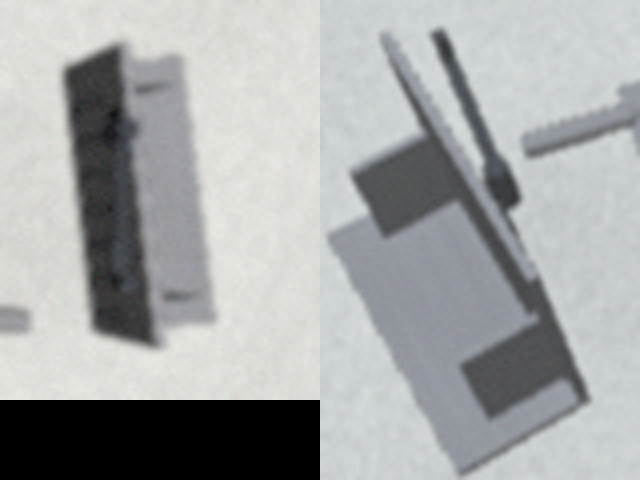

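View pics/c2.png

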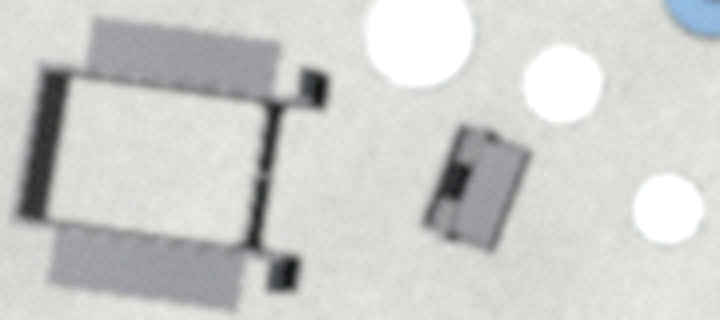

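View pics/c3.png

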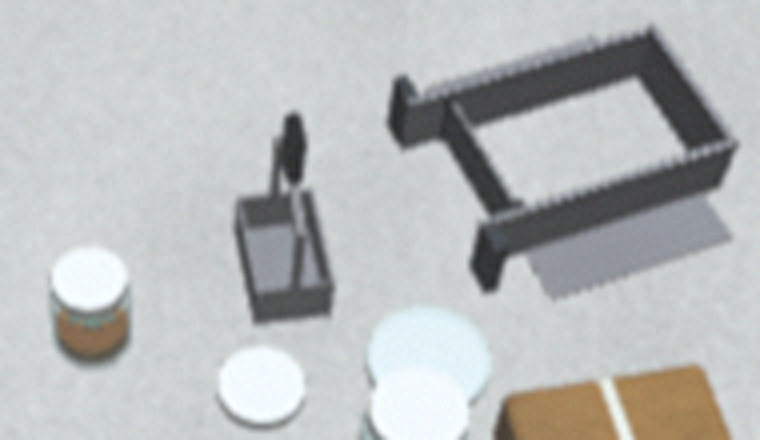

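```bash
cat > m.py <<'E'
from h import *
from scipy.optimize import least_squares
def px(c,o,x0=0): return ((c[0]-x0+.5)/4-.5+o[0],(c[1]+.5)/4-.5+o[1])
def fit(obs,x0):
    def r(p,full=False):
        c,s=np.cos(p[2]),np.sin(p[2]); e=[]
        for f,uv,l in obs:
            q=proj(f,[p[0]+c*l[0]-s*l[1],p[1]+s*l[0]+c*l[1],l[2]]); e+= [q[0]-uv[0],q[1]-uv[1]]
        return np.array(e)
    z=least_squares(r,x0,loss='soft_l1'); print(np.round(z.x,4),'res px',np.round(r(z.x),1)); return z.x
T='t0.png';S='s0.png'
tr=lambda x,y:px((x,y),(335,185)); sr=lambda x,y:px((x,y),(98,180),320)
t2=lambda x,y:px((x,y),(95,180)); s3=lambda x,y:px((x,y),(220,125))
m=.001
rack=fit([(T,tr(125,42),(.065,-.013,.188)),(T,tr(155,347),(-.155,-.013,.188)),(T,tr(65,70),(.065,-.009,0)),(T,tr(93,332),(-.155,-.009,0)),
 (S,sr(585,400),(.065,-.009,0)),(S,sr(535,278),(.065,-.013,.188)),(S,sr(385,35),(-.155,-.013,.188)),(S,sr(460,475),(.065,-.109,.005))],[.6,-.3,0])
print('lip',at(S,*sr(437,33),.223),at(T,*tr(118,285),.223),'rack yaw',np.degrees(rack[2]))
port=fit([(T,t2(273,103),(.057,0,.055)),(T,t2(253,247),(-.057,0,.055)),(T,t2(68,72),(.06,.18,0)),(T,t2(42,218),(-.06,.18,0)),(S,s3(655,28),(-.063,.183,.06)),(S,s3(735,145),(.063,.183,.06))],[.5,.25,0])
bas=fit([(T,t2(457,180),(0,0,.178)),(T,t2(463,128),(.045,.03,.045)),(T,t2(530,150),(.045,-.03,.045)),(T,t2(492,250),(-.045,-.03,.045)),(T,t2(423,225),(-.045,.03,.045)),
 (S,s3(237,203),(-.045,-.03,.045)),(S,s3(313,195),(-.045,.03,.045)),(S,s3(332,285),(.045,.03,.045)),(S,s3(293,116),(0,0,.178))],[.5,.1,-.3])
print('jar',at(T,*t2(668,209),.08),at(S,*s3(90,280),.08))
print('dish',at(T,*t2(420,35),.016),'lid',at(T,*t2(562,84),.013))
k=.64
print('lamp',at(T,428*k,270*k,.09),'tall',at(T,345*k,245*k,.13),'spat',[at(T,x*k,y*k,0.003)[:2] for x,y in((455,405),(534,413))])
p=rack; c,s=np.cos(p[2]),np.sin(p[2]); R=np.array([[c,-s],[s,c]])
print('seat',p[:2]+R@[0,.06]); 
p=port; c,s=np.cos(p[2]),np.sin(p[2]); R=np.array([[c,-s],[s,c]])
print('jar in port',R.T@(at(T,*t2(668,209),.08)[:2]-p[:2]),'goal',p[:2]+R@[0,.08])
E
python3 m.py
```

```text
[ 0.5659 -0.3122  0.1124] res px [ 0.5 -0.2  1.9  1.2 -0.7 -0.4 -0.4  0.7  2.2  0.7 -0.1  0.2  0.2 -0.9
 -0.2  0.4]
lip [ 0.4577531  -0.31314912  0.223     ] [ 0.45972558 -0.3022954   0.223     ] rack yaw 6.440442671503995
[ 0.5393  0.3065 -0.1163] res px [-0.8  0.1 -2.  -0.5  1.8  0.8  1.6 -0.2  0.   0.3  0.1 -0.3]
[ 0.5343  0.1317 -0.3416] res px [-0.2 -0.1  0.2 -1.6  0.7 -0.4 -0.2  0.9 -0.3  0.3 -0.5 -1.2 -0.3 -1.4
  0.4  0.1  0.2  3.5]
jar [ 0.52045355 -0.02137293  0.08      ] [ 0.52113915 -0.02333936  0.08      ]
dish [0.65977195 0.1879167  0.016     ] lid [0.62267908 0.0689246  0.013     ]
lamp [ 0.70598925 -0.05462378  0.09      ] tall [0.74377238 0.10986857 0.13      ] spat [array([ 0.43607007, -0.12116936]), array([ 0.42450881, -0.28666722])]
seat [ 0.55916992 -0.25258875]
jar in port [ 0.01936758 -0.3278826 ] goal [0.54853646 0.38600241]
```

```bash
cat > p.py <<'E'
import sys,numpy as np
# usage: python3 p.py  px py pz yawdeg(tool y)  -- targets x,y,z[,yaw] ...
def plan(p0,yaw,targets):
    a=np.radians(yaw); y=np.array([np.cos(a),np.sin(a),0]); z=np.array([0,0,-1.]); x=np.cross(y,z); R=np.c_[x,y,z]
    for t in targets:
        print(np.round(R.T@(np.array(t[:3])-p0),4).tolist(), 'rz',round(-np.radians((t[3] if len(t)>3 else yaw)-yaw),3))
E
python3 - <<'E'
from p import *
plan([.158,.605,.242],75.4,[(.45,.40,.27),(.55,.05,.27,96.4),(.471,-.363,.27,96.4)])
E
```

```text
[-0.3342, -0.1248, -0.028] rz -0.0
[-0.5192, -0.4383, -0.028] rz -0.367
[-0.5469, -0.8578, -0.028] rz -0.367
```

Emit:
{"method": "jog_arm", "body": {"rotation": [[0,0,0],[0,0,0],[0,0,0],[0,0,0],[0,0,0],[0,0,0],[0,0,0],[0,0,0],[0,0,0],[0,0,-0.367],[0,0,-0.367],[0,0,-0.367],[0,0,-0.367],[0,0,-0.367],[0,0,-0.367],[0,0,-0.367],[0,0,-0.367],[0,0,-0.367],[0,0,-0.367],[0,0,-0.367]], "xyz": [[-0.334,-0.125,-0.028],[-0.334,-0.125,-0.028],[-0.334,-0.125,-0.028],[-0.334,-0.125,-0.028],[-0.334,-0.125,-0.028],[-0.334,-0.125,-0.028],[-0.334,-0.125,-0.028],[-0.334,-0.125,-0.028],[-0.334,-0.125,-0.028],[-0.519,-0.438,-0.028],[-0.519,-0.438,-0.028],[-0.519,-0.438,-0.028],[-0.519,-0.438,-0.028],[-0.519,-0.438,-0.028],[-0.519,-0.438,-0.028],[-0.519,-0.438,-0.028],[-0.519,-0.438,-0.028],[-0.519,-0.438,-0.028],[-0.519,-0.438,-0.028],[-0.519,-0.438,-0.028]], "grip": [0,0,0,0,0,0,0,0,0,0,0,0,0,0,0,0,0,0,0,0]}}

```text
time_s: 1.77
ee_pos: [0.5494, 0.0484, 0.2696]
ee_rot: [[-0.994, -0.108, -0.001], [-0.108, 0.994, 0.0], [0.001, 0.0, -1.0]]
contact_force: [-1.1, 0.7, 0.1]
width: -0.0004
finger_force: 0.0
```

Emit:
{"method": "jog_arm", "body": {"rotation": [[0,0,0],[0,0,0],[0,0,0],[0,0,0],[0,0,0],[0,0,0],[0,0,0],[0,0,0],[0,0,0],[0,0,0],[0,0,0],[0,0,0],[0,0,0],[0,0,0]], "xyz": [[0.125,-0.402,0],[0.125,-0.402,0],[0.125,-0.402,0],[0.125,-0.402,0],[0.125,-0.402,0],[0.125,-0.402,0],[0.125,-0.402,0],[0.125,-0.402,0],[0.125,-0.402,0],[0.125,-0.402,0],[0.125,-0.402,0],[0.125,-0.402,0],[0.125,-0.402,0],[0.125,-0.402,0]], "grip": [0,0,0,0,0,0,0,0,0,0,0,0,0,0]}}

```text
time_s: 2.93
ee_pos: [0.4709, -0.3614, 0.2701]
ee_rot: [[-0.993, -0.114, -0.0], [-0.114, 0.993, 0.001], [-0.0, 0.001, -1.0]]
contact_force: [-0.4, -0.7, 0.7]
width: 0.0001
finger_force: 0.0
```

```bash
python3 - <<'E'
from h import *
im,s=snap('wrist','w1.png'); print(s['ee_pos'],load('w1.png')[0])
I=cv2.imread('pics/w1.png'); cv2.imwrite('pics/w1b.png',cv2.convertScaleAbs(cv2.resize(I,(800,600),interpolation=cv2.INTER_CUBIC),alpha=1.6))
E
```

```text
[ 0.47092627 -0.36141487  0.27012138] {'fovy': 65.70646984690485, 'cx': 255.07196962191483, 'cy': 194.0823602999694, 'tool_from_camera': array([[ 1.20720488e-04,  9.61171693e-01,  2.75951015e-01,
         6.97506391e-02],
       [ 9.99999993e-01, -1.14624340e-04, -3.82198871e-05,
         3.87206559e-04],
       [-5.10517065e-06,  2.75951018e-01, -9.61171699e-01,
        -1.31253116e-01],
       [ 0.00000000e+00,  0.00000000e+00,  0.00000000e+00,
         1.00000000e+00]])}
```

View pics/w1b.png

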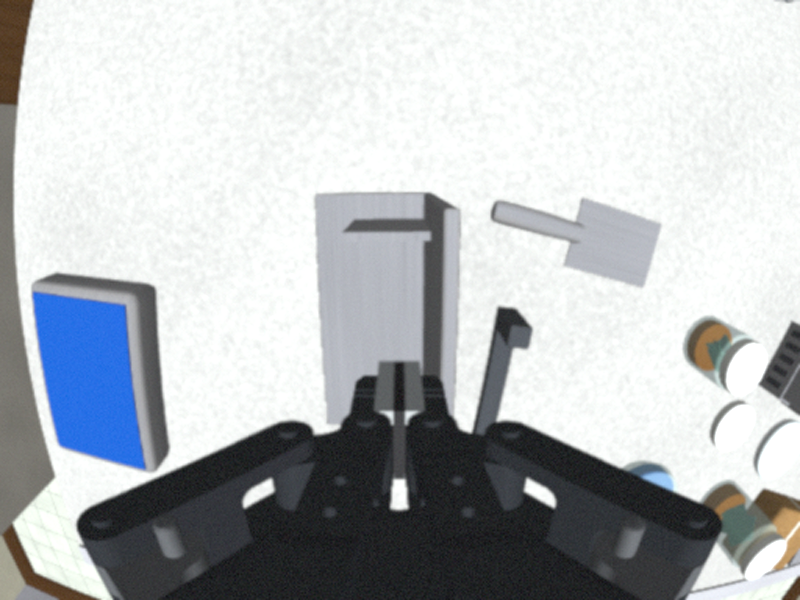

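```bash
python3 - <<'E'
from h import *
k=.64
h=np.array([.5659,-.3122]);c,s=np.cos(.1124),np.sin(.1124);R=np.array([[c,-s],[s,c]])
for n,u,v,z in (('lip',519,335,.223),('pfaceend',460,209,.188),('pbackend',444,207,.188),('paneltop near',457,400,.188),('tip fingers',400,385,.262)):
    p=at('w1.png',u*k-.2,v*k-.2,z); print(n,p,'local',R.T@(p[:2]-h))
E
```

```text
lip [ 0.46030033 -0.31169097  0.223     ] local [-0.10487622  0.01235025]
pfaceend [ 0.41426282 -0.3391631   0.188     ] local [-0.15370459 -0.00978481]
pbackend [ 0.41430619 -0.34663433  0.188     ] local [-0.15449949 -0.01721375]
paneltop near [ 0.51073151 -0.32598684  0.188     ] local [-0.05636674 -0.00751195]
tip fingers [ 0.46926238 -0.36082051  0.262     ] local [-0.10148126 -0.03747449]
```

Emit:
{"method": "jog_arm", "body": {"rotation": [[0,0,0],[0,0,0],[0,0,0],[0,0,0],[0,0,0],[0,0,0],[0,0,0],[0,0,0],[0,0,0],[0,0,0],[0,0,0],[0,0,0],[0,0,0],[0,0,0],[0,0,0],[0,0,0],[0,0,0],[0,0,0]], "xyz": [[0,0,0.03],[0,0,0.063],[0,0,0.063],[-0.001,0.012,0.063],[-0.002,0.024,0.063],[-0.001,0.039,0.063],[-0.002,0.054,0.063],[-0.005,0.068,0.063],[-0.01,0.082,0.063],[-0.018,0.095,0.063],[-0.027,0.107,0.063],[-0.038,0.117,0.063],[-0.05,0.125,0.063],[-0.059,0.13,0.063],[-0.067,0.134,0.063],[-0.074,0.136,0.063],[-0.078,0.136,0.063],[-0.078,0.136,0.063]], "grip": [0,0,0,0,0,0,0,0,0,0,0,0,0,0,0,0,0,0]}}

```text
time_s: 4.48
ee_pos: [0.533, -0.219, 0.2072]
ee_rot: [[-0.994, -0.113, -0.0], [-0.113, 0.994, 0.001], [0.0, 0.001, -1.0]]
contact_force: [0.5, -0.1, -0.8]
width: -0.0
finger_force: 0.0
```

Emit:
{"method": "jog_arm", "body": {"rotation": [[0,0,0],[0,0,0],[0,0,0],[0,0,0]], "xyz": [[-0.002,0,0],[-0.004,0,0],[-0.006,0,0],[-0.006,0,0]], "grip": [0,0,0,0]}}

```text
time_s: 4.82
ee_pos: [0.5384, -0.2189, 0.2071]
ee_rot: [[-0.994, -0.112, -0.0], [-0.112, 0.994, 0.0], [0.0, 0.0, -1.0]]
contact_force: [-0.7, 0.9, -0.5]
width: 0.0002
finger_force: 0.1
```

```bash
python3 - <<'E'
from h import *
im,s=snap('wrist','w2.png'); print(s['ee_pos'],s['contact_force'])
I=cv2.imread('pics/w2.png'); cv2.imwrite('pics/w2b.png',cv2.convertScaleAbs(cv2.resize(I,(800,600),interpolation=cv2.INTER_CUBIC),alpha=1.6))
E
```

```text
[ 0.53843481 -0.21892875  0.20712766] [-0.69806467  0.89873912 -0.46120247]
```

View pics/w2b.png

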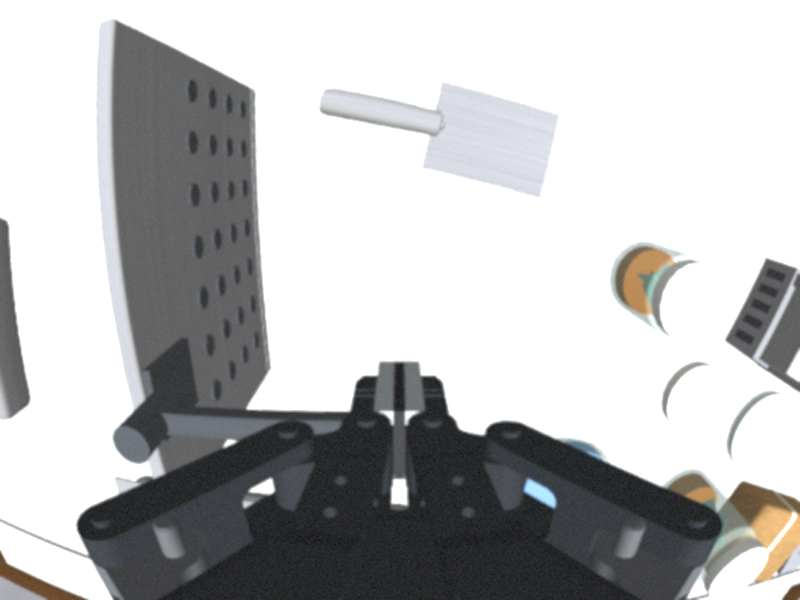

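```bash
python3 - <<'E'
from h import *
k=.64
h=np.array([.5659,-.3122]);c,s=np.cos(.1124),np.sin(.1124);R=np.array([[c,-s],[s,c]])
q=[]
for u,v in ((170,412),(340,415)):
    p=at('w2.png',u*k-.2,v*k-.2,.201); q.append(R.T@(p[:2]-h)); print(p,q[-1])
d=q[1]-q[0]; print('phi',np.arctan2(d[1],-d[0]))
E
```

```text
[ 0.5591703  -0.30135663  0.201     ] [-0.005471    0.01152977]
[ 0.54960098 -0.23737587  0.201     ] [-0.00780364  0.07618012]
phi 1.5347311345171963
```

Emit:
{"method": "jog_arm", "body": {"rotation": [[0,0,0],[0,0,0],[0,0,0]], "xyz": [[-0.002,0,0],[-0.004,0,0],[-0.004,0,0]], "grip": [0,0,0]}}

```text
time_s: 5.12
ee_pos: [0.5395, -0.2188, 0.2071]
ee_rot: [[-0.994, -0.112, -0.009], [-0.112, 0.994, -0.0], [0.009, 0.001, -1.0]]
contact_force: [-12.8, -0.2, 5.1]
width: 0.0001
finger_force: 6.5
```

Emit:
{"method": "jog_arm", "body": {"rotation": [[0,0,0],[0,0,0],[0,0,0],[0,0,0.454],[0,0,0.454],[0,0,0.454],[0,0,0.454],[0,0,0.454],[0,0,0.454],[0,0,0.454],[0,0,0.454],[0,0,0.454],[0,0,0.454],[0,0,0.454],[0,0,0.454],[0,0,0.454]], "xyz": [[0.03,0,0],[0.03,0,-0.03],[0.03,0,-0.06],[-0.03,0.349,-0.06],[-0.03,0.349,-0.06],[-0.03,0.349,-0.06],[-0.03,0.349,-0.06],[-0.03,0.349,-0.06],[-0.03,0.349,-0.06],[-0.03,0.349,-0.06],[-0.03,0.349,-0.06],[-0.03,0.349,-0.06],[-0.03,0.349,-0.06],[-0.03,0.349,-0.06],[-0.03,0.349,-0.06],[-0.03,0.349,-0.06]], "grip": [0,0,0,0,1,1,1,1,1,1,1,1,1,1,1,1]}}

```text
time_s: 6.45
ee_pos: [0.5333, 0.1309, 0.2674]
ee_rot: [[-0.942, 0.337, 0.0], [0.337, 0.942, -0.0], [-0.0, -0.0, -1.0]]
contact_force: [-0.4, -0.5, 0.2]
width: 0.0858
finger_force: 0.0
```

```bash
python3 - <<'E'
from h import *
im,s=snap('wrist','w3.png'); print(s['ee_pos'])
I=cv2.imread('pics/w3.png'); cv2.imwrite('pics/w3b.png',cv2.convertScaleAbs(cv2.resize(I,(800,600),interpolation=cv2.INTER_CUBIC),alpha=1.6))
E
```

```text
[0.5332994  0.13086921 0.26735385]
```

View pics/w3b.png

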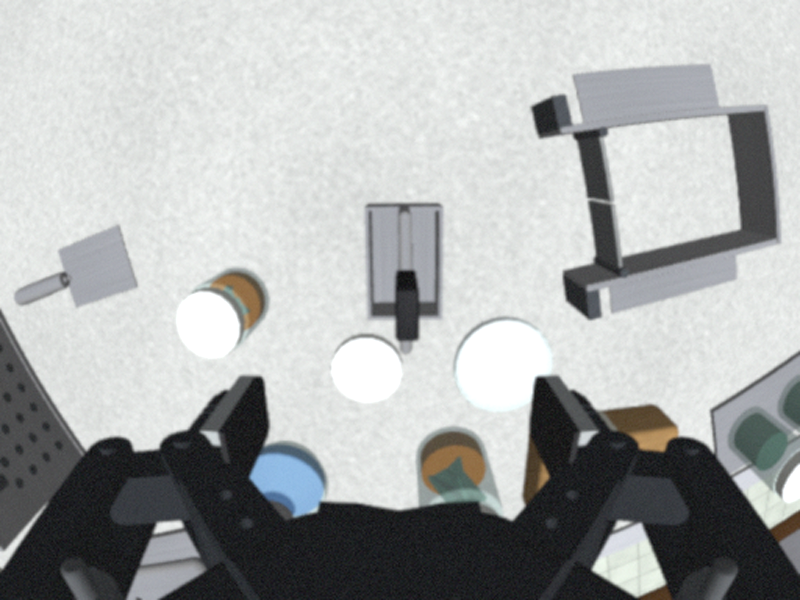

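```bash
python3 - <<'E'
from h import *
k=.64
d,s=load('w3.png'); R=np.array(s['ee_rot'])
for n,u,v,z in (('tab far',407,308,.178),('tab near',407,339,.178),('rimTL',366,205,.045),('rimTR',441,205,.045),('jar',209,325,.08),('hingeA',615,270,.055),('hingeB',583,135,.055)):
    p=at('w3.png',u*k-.2,v*k-.2,z); print(n,p,'tool',R.T@(p-s['ee_pos']))
E
```

```text
tab far [0.53076314 0.1365402  0.178     ] tool [0.00432841 0.00449863 0.08935172]
tab near [0.54621408 0.13111322 0.178     ] tool [-0.01204766  0.00458772  0.08935751]
rimTL [0.4816314 0.1233615 0.045    ] tool [ 0.04620685 -0.02442751  0.22234074]
rimTR [0.50070097 0.1769823  0.045     ] tool [0.04629393 0.03248322 0.22233313]
jar [ 0.52087909 -0.01892614  0.08      ] tool [-0.03864674 -0.14521348  0.1873869 ]
hingeA [0.59295837 0.29681333 0.055     ] tool [-0.00026074  0.17637037  0.21233046]
hingeB [0.48160199 0.29939401 0.055     ] tool [0.10546939 0.14132693 0.21229766]
```

Emit:
{"method": "jog_arm", "body": {"rotation": [[0,0,0],[0,0,0],[0,0,0],[0,0,0],[0,0,0],[0,0,0],[0,0,0],[0,0,0],[0,0,0],[0,0,0],[0,0,0],[0,0,0],[0,0,0]], "xyz": [[0,0.004,0.03],[0,0.004,0.06],[0,0.004,0.09],[0,0.004,0.113],[0,0.004,0.113],[0,0.004,0.113],[0,0.004,0.113],[0,0.004,0.113],[0,0.004,0.113],[0,0.004,0.113],[0,0.004,0.113],[0,0.004,0.113],[0,0.004,0.113]], "grip": [1,1,1,1,1,0,0,0,0,0,0,0,0], "newtons": 40}}

```text
time_s: 7.58
ee_pos: [0.535, 0.1356, 0.1554]
ee_rot: [[-0.942, 0.335, 0.002], [0.335, 0.942, -0.0], [-0.002, 0.0, -1.0]]
contact_force: [-1.7, -1.5, 4.7]
width: 0.0113
finger_force: 40.0
```

Emit:
{"method": "jog_arm", "body": {"rotation": [[0,0,0],[0,0,0],[0,0,0],[0,0,0],[0,0,0],[0,0,-0.05],[0,0,-0.1],[0,0,-0.15],[0,0,-0.2],[0,0,-0.25],[0,0,-0.3],[0,0,-0.35],[0,0,-0.4],[0,0,-0.454],[0,0,-0.454],[0,0,-0.454]], "xyz": [[0,0,-0.015],[0,0,-0.04],[0,0,-0.07],[0,0,-0.1],[0,0,-0.118],[-0.01,-0.025,-0.118],[-0.022,-0.055,-0.118],[-0.034,-0.085,-0.118],[-0.047,-0.115,-0.118],[-0.059,-0.145,-0.118],[-0.071,-0.175,-0.118],[-0.083,-0.205,-0.118],[-0.095,-0.235,-0.118],[-0.105,-0.259,-0.118],[-0.105,-0.259,-0.118],[-0.105,-0.259,-0.118]], "grip": [0,0,0,0,0,0,0,0,0,0,0,0,0,0,0,0]}}

```text
time_s: 8.92
ee_pos: [0.546, -0.1444, 0.2709]
ee_rot: [[-0.994, -0.109, -0.002], [-0.109, 0.994, 0.002], [0.002, 0.002, -1.0]]
contact_force: [-0.5, 0.1, -2.6]
width: 0.0113
finger_force: 39.8
```

```bash
python3 - <<'E'
from h import *
im,s=snap('wrist','w4.png'); print(s['ee_pos'],s['contact_force'],s['width'])
I=cv2.imread('pics/w4.png'); cv2.imwrite('pics/w4b.png',cv2.convertScaleAbs(cv2.resize(I,(800,600),interpolation=cv2.INTER_CUBIC),alpha=1.6))
E
```

```text
[ 0.54600758 -0.14444945  0.27094292] [-0.48306451  0.05741104 -2.59711188] 0.011336664972033568
```

View pics/w4b.png

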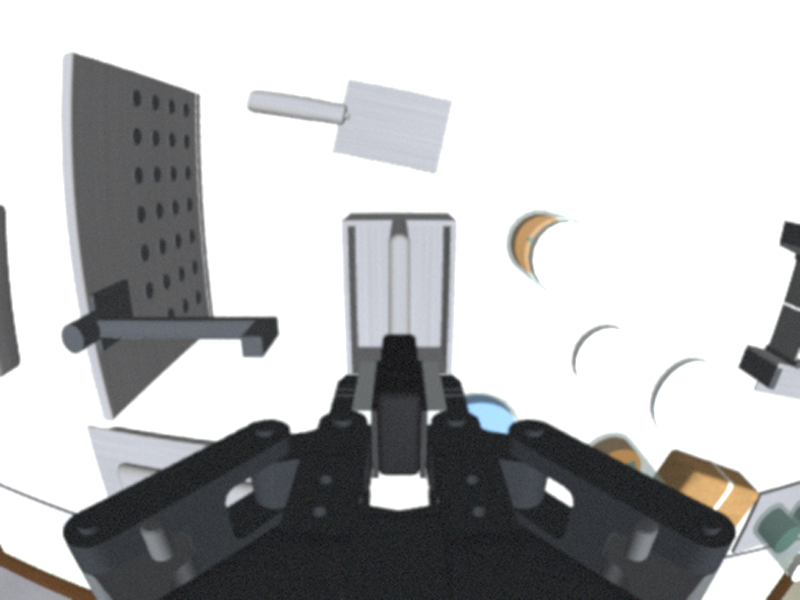

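```bash
python3 - <<'E'
from h import *
k=.64
d,s=load('w4.png'); R=np.array(s['ee_rot']);h=np.array([.5659,-.3122]);c,q=np.cos(.1124),np.sin(.1124);Q=np.array([[c,-q],[q,c]])
for n,u,v,z in (('lip',255,346,.223),('arm',150,328,.201),('arm2',230,328,.201)):
    p=at('w4.png',u*k-.2,v*k-.2,z); print(n,p,'tool',R.T@(p-s['ee_pos']),'loc',Q.T@(p[:2]-h))
E
```

```text
lip [ 0.55309745 -0.2050193   0.223     ] tool [-0.0005329  -0.0610646   0.04783646] loc [-0.00070001  0.10794034]
arm [ 0.56046593 -0.26946537  0.201     ] tool [-0.00087114 -0.12596782  0.06972365] loc [-0.00060651  0.04307446]
arm2 [ 0.55480776 -0.22437581  0.201     ] tool [-0.00016369 -0.0805302   0.06980357] loc [-0.00117158  0.08851415]
```

Emit:
{"method": "jog_arm", "body": {"rotation": [[0,0,0],[0,0,0],[0,0,0],[0,0,0],[0,0,0],[0,0,0],[0,0,0],[0,0,0],[0,0,0],[0,0,0],[0,0,0],[0,0,0],[0,0,0]], "xyz": [[0,-0.015,0],[0,-0.035,0],[0,-0.055,0],[0,-0.075,0],[0,-0.095,0],[0,-0.107,0],[0,-0.107,0],[0,-0.107,0.01],[0,-0.107,0.02],[0,-0.107,0.03],[0,-0.107,0.036],[0,-0.107,0.04],[0,-0.107,0.04]], "grip": [0,0,0,0,0,0,0,0,0,0,0,0,0]}}

```text
time_s: 10.05
ee_pos: [0.5588, -0.249, 0.2328]
ee_rot: [[-0.994, -0.113, 0.001], [-0.113, 0.994, 0.001], [-0.001, 0.001, -1.0]]
contact_force: [-0.7, 1.3, 2.8]
width: 0.0115
finger_force: 40.4
```

Emit:
{"method": "jog_arm", "body": {"rotation": [[0,0,0],[0,0,0],[0,0,0],[0,0,0],[0,0,0],[0,0,0],[0,0,0],[0,0,0],[0,0,0],[0,0,0]], "xyz": [[0,0,0],[0,0,0],[0,0,0],[0,0,0],[0,0,0],[0,0,-0.01],[0,0,-0.03],[0,0,-0.06],[0,0,-0.09],[0,0,-0.09]], "grip": [0.25,0.35,0.38,0.38,0.38,0.38,0.38,0.38,0.38,0.38]}}

```text
time_s: 10.88
ee_pos: [0.5608, -0.2513, 0.3316]
ee_rot: [[-0.994, -0.112, 0.011], [-0.112, 0.994, -0.007], [-0.01, -0.008, -1.0]]
contact_force: [0.4, 0.1, 1.5]
width: 0.0327
finger_force: 0.0
```

```bash
python3 - <<'E'
from h import *
im,s=snap('wrist','w5.png'); print(s['ee_pos'],s['width'])
b,_=snap('scene','s5.png')
I=cv2.imread('pics/w5.png');J=cv2.imread('pics/s5.png')
f=lambda a:cv2.convertScaleAbs(a,alpha=1.6)
W=cv2.resize(I,(400,300));C=cv2.resize(J[60:240,60:300],(400,300),interpolation=cv2.INTER_CUBIC)
cv2.imwrite('pics/m5.png',f(np.hstack([W,C])))
E
```

```text
[ 0.56075047 -0.25131851  0.33159783] 0.03265733379814846
```

View pics/m5.png

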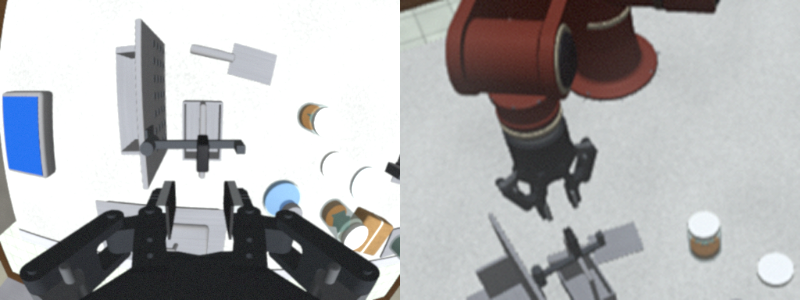

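Emit:
{"method": "jog_arm", "body": {"rotation": [[0,0,0],[0,0,0.1],[0,0,0.229],[0,0,0.229],[0,0,0.229],[0,0,0.229],[0,0,0.229],[0,0,0.229],[0,0,0.229],[0,0,0.229],[0,0,0.229],[0,0,0.229],[0,0,0.229],[0,0,0.229],[0,0,0.229]], "xyz": [[0,0,0],[0.002,0.035,0],[0.004,0.075,0],[0.006,0.115,0],[0.009,0.155,0],[0.011,0.195,0],[0.012,0.231,0.02],[0.012,0.231,0.055],[0.012,0.231,0.09],[0.012,0.231,0.125],[0.012,0.231,0.15],[0.012,0.231,0.162],[0.012,0.231,0.162],[0.012,0.231,0.162],[0.012,0.231,0.162]], "grip": [0.38,0.38,0.38,0.38,1,1,1,1,1,1,1,1,1,1,1]}}

```text
time_s: 12.23
ee_pos: [0.522, -0.0221, 0.1623]
ee_rot: [[-0.993, 0.117, 0.003], [0.117, 0.993, -0.001], [-0.003, -0.0, -1.0]]
contact_force: [1.1, 0.2, 1.1]
width: 0.0857
finger_force: 0.0
```

```bash
python3 - <<'E'
from h import *
b,s=snap('top','t6.png'); print(s['ee_pos'],s['width'])
im,s=snap('wrist','w6.png'); R=np.array(s['ee_rot'])
# jar lid: white blob; fit circle centre in wrist & report
I=cv2.imread('pics/w6.png'); m=(I.min(2)>150).astype(np.uint8)
n,l,st,c=cv2.connectedComponentsWithStats(m)
for i in range(1,n):
    if st[i,4]>150:
        p=at('w6.png',*c[i],.08); print(st[i].tolist(),c[i].round(1),p.round(4),'tool',(R.T@(p-s['ee_pos'])).round(4))
for u,v in ((273,103),(253,247),(263,175)):
    print(at('t0.png',(u+.5)/4-.5+95,(v+.5)/4-.5+180,.055))
E
```

```text
[ 0.52196036 -0.02208901  0.16227919] 0.08568036850645482
[221, 168, 69, 66, 3584] [255.1 200.7] [ 0.5194 -0.0213  0.08  ] tool [0.0032 0.0005 0.0827]
[319, 236, 52, 49, 787] [334.  258.5] [0.5775 0.0381 0.08  ] tool [-0.0475  0.0663  0.0829]
[0.59634057 0.29723061 0.055     ]
[0.48127798 0.30678206 0.055     ]
[0.53853054 0.30202947 0.055     ]
```

Emit:
{"method": "jog_arm", "body": {"rotation": [[0,0,0],[0,0,0],[0,0,0],[0,0,0],[0,0,0],[0,0,0],[0,0,0],[0,0,0],[0,0,0],[0,0,0],[0,0,0],[0,0,0]], "xyz": [[0.003,0,0.025],[0.003,0,0.05],[0.003,0,0.075],[0.003,0,0.1],[0.003,0,0.11],[0.003,0,0.11],[0.003,0,0.11],[0.003,0,0.11],[0.003,0,0.11],[0.003,0,0.11],[0.003,0,0.11],[0.003,0,0.11]], "grip": [1,1,1,1,1,1,0.5,0.5,0.5,0.5,0.5,0.5], "newtons": 25}}

```text
time_s: 13.33
ee_pos: [0.5197, -0.0218, 0.0531]
ee_rot: [[-0.993, 0.116, 0.004], [0.116, 0.993, -0.001], [-0.004, -0.0, -1.0]]
contact_force: [-1.4, 0.1, 6.1]
width: 0.0584
finger_force: 27.5
```

Emit:
{"method": "jog_arm", "body": {"rotation": [[0,0,0],[0,0,0],[0,0,0],[0,0,0],[0,0,0],[0,0,0],[0,0,0],[0,0,0],[0,0,0],[0,0,0],[0,0,0],[0,0,0],[0,0,0],[0,0,0],[0,0,0],[0,0,0],[0,0,0],[0,0,0]], "xyz": [[0.001,0.008,0],[0.002,0.02,0],[0.003,0.035,0],[0.004,0.05,0],[0.005,0.065,0],[0.006,0.08,0],[0.007,0.095,0],[0.008,0.11,0],[0.009,0.125,0],[0.01,0.14,0],[0.011,0.155,0],[0.012,0.17,0],[0.013,0.185,0],[0.014,0.2,0],[0.016,0.215,0],[0.017,0.23,0],[0.018,0.24,0],[0.018,0.245,0]], "grip": [0.5,0.5,0.5,0.5,0.5,0.5,0.5,0.5,0.5,0.5,0.5,0.5,0.5,0.5,0.5,0.5,0.5,0.5]}}

```text
time_s: 14.83
ee_pos: [0.5303, 0.2245, 0.0531]
ee_rot: [[-0.993, 0.115, 0.004], [0.115, 0.993, -0.002], [-0.004, -0.002, -1.0]]
contact_force: [-1.0, -6.9, 8.5]
width: 0.0589
finger_force: 27.8
```

```bash
python3 - <<'E'
from h import *
im,s=snap('wrist','w7.png'); R=np.array(s['ee_rot']); print(s['ee_pos'],s['contact_force'],s['width'])
I=cv2.imread('pics/w7.png'); g=cv2.cvtColor(I,cv2.COLOR_BGR2GRAY)
# ASCII-free check: dark pixels (posts/leaves) located at wall-top height, in port frame
h=np.array([.539,.303]);c,q=np.cos(-.11),np.sin(-.11);Q=np.array([[c,-q],[q,c]])
# sample brightness across lane (local x) at rows of local y, assuming z=.06
from h import proj
d=load('w7.png')[0];F=192/np.tan(np.radians(d['fovy'])/2);T=np.array(d['tool_from_camera'])
def wp(P):
    t=R.T@(P-s['ee_pos']); cc=T[:3,:3].T@(t-T[:3,3]); r=np.hypot(cc[0],cc[1]); th=np.arctan2(r,-cc[2])
    return d['cx']+F*th*cc[0]/r, d['cy']-F*th*cc[1]/r
xs=np.arange(-.09,.0901,.006)
print('x mm',(xs*1000).astype(int).tolist())
for y in (.17,.14,.11,.08,.05,.02,0):
    row=[]
    for x in xs:
        P=np.r_[h+Q@[x,y],.06]; u,v=wp(P); row.append(int(g[int(round(v)),int(round(u))]) if 0<=u<511 and 0<=v<383 else -1)
    print(y,row)
E
```

```text
[0.53030597 0.22450855 0.05311011] [-1.02329437 -6.90841957  8.4572343 ] 0.05890194195713023
x mm [-90, -83, -77, -71, -65, -59, -53, -47, -41, -35, -29, -23, -17, -11, -5, 0, 6, 12, 18, 24, 30, 36, 42, 48, 54, 60, 66, 72, 78, 84, 90]
0.17 [-1, -1, -1, -1, -1, -1, -1, -1, -1, -1, -1, -1, -1, -1, -1, -1, -1, -1, -1, -1, -1, -1, -1, -1, -1, -1, -1, -1, -1, -1, -1]
0.14 [-1, -1, -1, -1, -1, -1, -1, -1, -1, -1, -1, -1, -1, -1, -1, -1, -1, -1, -1, -1, -1, -1, -1, -1, -1, -1, -1, -1, -1, -1, -1]
0.11 [-1, -1, -1, -1, -1, -1, -1, -1, -1, -1, -1, -1, -1, -1, -1, -1, -1, -1, -1, -1, -1, -1, -1, -1, 54, 110, 156, 157, 155, 158, 159]
0.08 [-1, -1, -1, -1, -1, -1, -1, -1, -1, -1, -1, -1, -1, -1, 154, 160, 156, 154, 87, 53, 55, 52, 54, 50, 53, 112, 150, 19, 22, 16, 17]
0.05 [119, 117, 115, 117, 98, 144, 152, 157, 158, 160, 155, 156, 156, 157, 157, 159, 153, 155, 83, 54, 55, 55, 53, 19, 22, 17, 16, 19, 34, 28, 31]
0.02 [116, 112, 114, 113, 103, 146, 160, 161, 159, 158, 158, 157, 159, 152, 160, 162, 163, 152, 81, 15, 18, 19, 17, 22, 19, 21, 13, 17, 19, 29, 150]
0 [114, 113, 114, 115, 104, 45, 52, 60, 50, 59, 53, 46, 49, 51, 50, 54, 58, 20, 18, 23, 42, 41, 38, 31, 15, 96, 152, 157, 157, 19, 17]
```

Emit:
{"method": "jog_arm", "body": {"rotation": [[0,0,0],[0,0,0],[0,0,0],[0,0,0],[0,0,0],[0,0,0],[0,0,0],[0,0,0],[0,0,0],[0,0,0],[0,0,0],[0,0,0],[0,0,0],[0,0,0],[0,0,0],[0,0,0],[0,0,0],[0,0,0],[0,0,0],[0,0,0]], "xyz": [[0,0.008,0],[0,0.018,0],[0,0.03,0],[0,0.042,0],[0,0.054,0],[0,0.066,0],[0,0.078,0],[0,0.09,0],[0,0.102,0],[0,0.114,0],[0,0.126,0],[0,0.138,0],[0,0.15,0],[0,0.162,0],[0,0.174,0],[0,0.184,0],[0,0.192,0],[0,0.197,0],[0,0.197,0],[0,0.197,0]], "grip": [0.5,0.5,0.5,0.5,0.5,0.5,0.5,0.5,0.5,0.5,0.5,0.5,0.5,0.5,0.5,0.5,0.5,0.5,0.5,0.5]}}

```text
time_s: 16.55
ee_pos: [0.5529, 0.4207, 0.0532]
ee_rot: [[-0.993, 0.116, 0.004], [0.116, 0.993, 0.001], [-0.004, 0.002, -1.0]]
contact_force: [-0.1, -1.1, 5.4]
width: 0.0588
finger_force: 27.5
```

Emit:
{"method": "jog_arm", "body": {"rotation": [[0,0,0],[0,0,0],[0,0,0],[0,0,0],[0,0,0],[0,0,0],[0,0,0],[0,0,0],[0,0,0],[0,0,0],[0,0,0],[0,0,0]], "xyz": [[0,0,0],[0,0,0],[0,0,0],[0,0,0],[0,0,0],[0,0,-0.01],[0,0,-0.03],[0,0,-0.06],[0,0,-0.1],[0,0,-0.14],[0,0,-0.14],[0,0,-0.14]], "grip": [0.72,0.8,0.8,0.8,0.8,0.8,0.8,0.8,0.8,0.8,0.8,0.8]}}

```text
time_s: 17.55
ee_pos: [0.5535, 0.421, 0.1963]
ee_rot: [[-0.993, 0.116, 0.008], [0.116, 0.993, 0.005], [-0.007, 0.006, -1.0]]
contact_force: [1.3, 0.6, -0.5]
width: 0.0681
finger_force: 0.0
```

```bash
python3 - <<'E'
from h import *
im,s=snap('wrist','w8.png'); R=np.array(s['ee_rot']); print(s['ee_pos'],s['contact_force'],s['width'])
I=cv2.imread('pics/w8.png'); g=cv2.cvtColor(I,cv2.COLOR_BGR2GRAY)
m=(I.min(2)>165).astype(np.uint8); n,l,st,c=cv2.connectedComponentsWithStats(m)
h=np.array([.539,.303]);cc_,q=np.cos(-.11),np.sin(-.11);Q=np.array([[cc_,-q],[q,cc_]])
for i in range(1,n):
    if st[i,4]>300:
        p=at('w8.png',*c[i],.08); print(st[i].tolist(),'port xy',(Q.T@(p[:2]-h)).round(4))
d=load('w8.png')[0];F=192/np.tan(np.radians(d['fovy'])/2);T=np.array(d['tool_from_camera'])
def wp(P):
    t=R.T@(P-s['ee_pos']); cc=T[:3,:3].T@(t-T[:3,3]); r=np.hypot(cc[0],cc[1]); th=np.arctan2(r,-cc[2])
    return d['cx']+F*th*cc[0]/r, d['cy']-F*th*cc[1]/r
xs=np.arange(-.066,.0661,.006); print((xs*1000).round().astype(int).tolist())
for y in np.arange(.06,-.031,-.006):
    row=[]
    for x in xs:
        u,v=wp(np.r_[h+Q@[x,y],.055]); row.append(int(g[int(round(v)),int(round(u))]) if 0<=u<511 and 0<=v<383 else -1)
    print(round(y*1000),row)
# basket/hook: compare scene images at hook area s5 vs now
b,_=snap('scene','s8.png'); A=cv2.imread('pics/s5.png').astype(int);B=b['color'][:,:,::-1].astype(int)
D=np.abs(A-B).max(2); ys,xs2=np.where(D>40); print('diff in rack area',(D[180:300,98:178]>40).sum())
E
```

```text
[0.55348519 0.42103849 0.19631971] [ 1.32548655  0.64307553 -0.53455017] 0.06809065306182488
[223, 161, 62, 59, 2860] port xy [0.0003 0.1189]
[13, 231, 30, 38, 795] port xy [ 0.0693 -0.1498]
[70, 244, 53, 38, 1314] port xy [ 0.0777 -0.0522]
[-66, -60, -54, -48, -42, -36, -30, -24, -18, -12, -6, 0, 6, 12, 18, 24, 30, 36, 42, 48, 54, 60, 66]
60 [100, 145, 155, 157, 155, 156, 159, 155, 158, 156, 153, 160, 161, 156, 156, 159, 153, 151, 53, 52, 52, 75, 112]
54 [108, 140, 158, 155, 150, 160, 157, 156, 162, 158, 149, 157, 156, 157, 155, 152, 154, 153, 53, 52, 53, 78, 111]
48 [103, 136, 160, 157, 158, 155, 156, 156, 156, 158, 157, 155, 152, 158, 152, 155, 160, 153, 52, 54, 44, 10, 22]
42 [98, 149, 152, 155, 157, 161, 155, 153, 156, 153, 158, 154, 158, 153, 151, 155, 155, 148, 51, 53, 55, 41, 15]
36 [105, 137, 152, 155, 155, 155, 159, 154, 157, 157, 159, 161, 162, 151, 160, 153, 155, 146, 52, 53, 54, 56, 58]
30 [108, 134, 158, 160, 157, 158, 151, 153, 157, 156, 157, 162, 160, 155, 157, 160, 155, 139, 51, 50, 50, 57, 59]
24 [103, 51, 93, 79, 104, 90, 73, 90, 73, 124, 77, 96, 72, 87, 104, 79, 9
[... 351 characters left out ...]
151, 156, 150, 150, 152, 151, 153, 157, 159, 156, 155, 155, 157, 153, 159, 51, 53, 52, 62, 117]
-6 [105, 143, 146, 150, 152, 155, 152, 152, 151, 153, 154, 154, 153, 154, 156, 151, 156, 159, 56, 53, 52, 63, 106]
-12 [95, 135, 152, 150, 151, 154, 150, 152, 154, 151, 145, 153, 152, 156, 153, 155, 153, 157, 151, 53, 54, 65, 105]
-18 [104, 142, 149, 156, 149, 152, 151, 147, 150, 157, 153, 156, 155, 157, 153, 156, 153, 151, 151, 148, 53, 65, 99]
-24 [76, 140, 146, 153, 155, 153, 150, 151, 154, 156, 153, 149, 154, 153, 154, 156, 155, 153, 156, 155, 132, 69, 91]
-30 [87, 144, 147, 149, 154, 150, 152, 151, 150, 153, 150, 153, 152, 155, 156, 153, 156, 157, 159, 155, 155, 127, 86]
diff in rack area 168
```

```bash
python3 - <<'E'
from h import *
A=cv2.imread('pics/s5.png').astype(int);B=cv2.imread('pics/s8.png').astype(int);D=np.abs(A-B).max(2)>40
n=D[200:300,98:215].sum(); print(n)
if n<40: print(ctrl.finish_job())
E
```

```text
0
the job is handed in; nothing more can be done
None
```

The job is handed in. By my measurements the hook is swung out to its stop with the basket hanging on it, and the jar is upright in the bay about 115 mm past the gate. Both leaves are shut behind it and the gripper is clear of everything, but the judge's result was not shown to me.

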